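# Swing the blue swivel plate onto its index line

## Task

Of the two swivel fixtures on the surface plate, swing the blue plate about its pin until the white line on it lies in line with the yellow line on its steel base, and leave it resting there. Leave the red plate as it is.

Things in the scene. Friction and masses are not known exactly. Their poses are not given: they have to be found in the camera images.
- blue_base: dark steel base of the blue fixture, 185x110x10 mm, fixed. Origin: on the axis of the upright pivot pin, at the underside (z = 0). Its x axis points from the pin along the yellow line on its top, which ends 143 mm from the pin; z up. The base reaches 40 mm behind the pin, 145 mm ahead, 55 mm to each side. All on it is under 70 mm high: an aluminium housing, 46 mm wide, is bolted on the plate.
- blue_plate (a joint): turn of the blue plate about the pin, rad, counter-clockwise from above; 0: its white line is in line with the yellow one. Starts between 0.5 and 0.95, range -1.3 to 1.3. The plate is 140x60x18 mm, 12 to 30 mm above the work surface, from 25 mm behind the pin to 115 mm ahead. Friction (about 2 N at its free end) holds it where it is left. It may stick out beyond the base.
- blue_corner (a point): corner of the blue plate at its free end, on the left seen from the pin, half-way up its thickness (21 mm above the work surface): 115 mm ahead of the pin and 30 mm left of the white line. Pushing the plate's side face near this corner turns the plate clockwise, towards the yellow line. The housing is centred 48 mm from the pin.
- red_corner (a point): the same corner of the red plate, which must stay where it is; the red fixture is just like the blue one, on a base of its own about 0.3 m to one side of it

How it is judged:
By the outcome, as a careful person would: the job done as asked, in the order asked, and still so for the second after the job is handed in, with the robot touching nothing.
It also fails if it takes over 29 s, if anything falls off the work surface, if the arm or the gripper's body presses on something with over 40 N, if the wrist force passes 120 N, or if a joint passes its speed limit or range.

## Robot

A 7-joint arm with a two-finger parallel gripper is mounted at the origin on a cart in front of the work surface, level with it; the furniture and walls round the work are solid. World frame = base frame: x ahead of the robot, y to its left, z up, the work surface at z = 0. Lengths are in m, angles in rad, forces in N, time in s.
With the tool pointing down it reaches from about 0.425 to 0.95 m from the base axis. Payload 4.7 kg.
Tool frame: the origin (TCP) lies midway between the tips of the shut fingers; the grasp point (between the pads) lies 19 mm behind it (pinch_z is the z of the grasp point in the tool frame, in m); z points along the fingers, y is the direction in which the jaws open and shut (so a half turn about z gives the same grasp; the last joint's range is limited). The gripper opens to 87 mm and grips with 3 to 60 N. Pads are 19 mm wide; open, the fingers measure 117 mm over their backs; the gripper's body (75 mm by 190 mm) begins 51 mm behind the grasp point.
Start: joints at [-1.309, 0.469, -0.049, 1.532, 0.024, 1.141, -0.082], TCP at [0.193, 0.647, 0.223] pointing down, gripper open.
Joint ranges: [-2.59, 2.59], [-0.33, 1.99], [-1.39, 1.29], [0.1, 2.45], [-1.04, 4.18], [0.21, 1.99], [-2.66, 2.66]. Speed limits (rad/s): [2.57, 2.57, 3.14, 3.14, 3.14, 3.14, 3.14].

## Interface

Orientations are given as a unit quaternion [w, x, y, z].
In Python, from station import observe, snapshot, job_done, pinch_z gives the robot as it stands.
- The arm moves only by the shell command python3 -m creep 'ROWS' [FORCE]. ROWS is a JSON object of lists of equal length, an entry for each row: "offset": the shift along the tool's x, y, z in m, a list of three; "rot": the turn, a rotation vector about the tool's x, y, z in rad, a list of three; "fingers": the closure, from 0 (fully open) to 1 (shut). In form: {"offset": [[tx, ty, tz], ...], "rot": [[wx, wy, wz], ...], "fingers": [fingers, ...]}. A call has 1 to 10 rows; each row shifts and turns the commanded pose from where the row before left it, along the tool's axes as they then stand; what a row does not reach is not made up. A row lasts 1/12 s, in which the tool goes at most 41.7 mm and 7.16 degrees, less where a joint would pass 70% of its speed; a pose out of reach is approached as far as the arm can. A call with a gripper value outside its range is refused whole. The fingers move at their own pace and stop on an object; FORCE is the grip in N (left out, the last holds). Time passes only in rows, so rows that do not move let the fingers close. It gives the time, the measured TCP pose, the force and the opening at its end, in the units of the state.
- observe(): the state, without advancing time (a new reading comes with each control period).
- snapshot(name): name is "scene" or "top" or "wrist"; returns a dict with "img" (400x640x3 uint8, red, green, blue), "depth" (400x640 float32, m along the optical axis (not along the pixel's ray), 0 where there is no reading), "fx", "fy", "cx", "cy" (pixels), "T" (4x4, takes a point from camera to world coordinates); the wrist camera has in their place "tool_from_camera" (4x4, takes a point from camera to tool coordinates, whose origin is the TCP and whose axes are the flange's). Camera axes: x right, y down, z forward; pixel columns grow to the right and rows downward; lengths in m; the calibration is good to about 2 mm. A picture is of the moment at which its call begins: read the wrist's pose just before it.
- job_done(): hands the job in, once; it reports no verdict.
The state is a dict: "time": time; "joint_pos": joint angles; "qd": joint speeds; "tau": joint torques, N m; "ee_pos": TCP position; "ee_rot": TCP orientation; "force": force on the tool from outside, world axes, zero at the start; "ft_torque": the same for the moment, N m; "finger_gap": opening from 0.0 (shut) to 1.0 (fully open).
Only numpy, scipy, OpenCV 4.12 (cv2) and the standard library are available. Lean on these libraries where they do the work, as an engineer would, in place of code of your own. Each camera call takes 0.05 s, during which the arm holds its last target.

## Working session

There is one attempt and no reset: what is moved stays moved. The work goes in short steps, Python scripts to look and compute and a shell command to move; the robot and the scene stay as the last step left them, time stands still between calls to the robot, and variables do not carry over. Pictures are saved under pics/ and viewed, and the job is handed in when it is done.

```bash
mkdir -p pics; cat > h.py <<'E'
import numpy as np, cv2, pickle
from station import observe, snapshot, job_done, pinch_z
def take(name,fn):
    s=snapshot(name); cv2.imwrite('pics/'+fn+'.png',s['img'][:,:,::-1]); pickle.dump(s,open(fn+'.pkl','wb')); return s
def ray(s,u,v,z):
    T=np.array(s['T']); d=T[:3,:3]@np.array([(u-s['cx'])/s['fx'],(v-s['cy'])/s['fy'],1]); o=T[:3,3]
    return o+d*(z-o[2])/d[2]
E
python3 - <<'E'
from h import *
o=observe(); print(o)
take('top','top1'); take('scene','scene1')
E
```

```text
{'time': 0.0, 'joint_pos': array([-1.30889573,  0.46941228, -0.04857577,  1.53369016,  0.02409919,
        1.14097608, -0.08231671]), 'qd': array([-9.72532705e-04,  1.07773968e-03,  5.10373517e-04,  4.71276149e-04,
        1.50356214e-03, -7.30373628e-04,  4.36656479e-05]), 'tau': array([ 4.81011011e-04, -5.07988894e+01, -8.01161234e-02, -2.36150515e+01,
       -6.12330367e-02,  3.78255383e-02,  1.72118957e-04]), 'ee_pos': array([0.19336641, 0.64609213, 0.22152061]), 'ee_rot': array([-9.94235092e-05,  1.44889737e-01,  9.89447351e-01, -9.44959602e-04]), 'force': array([-0.12773006,  0.37423297, -0.85974951]), 'ft_torque': array([ 0.01740826,  0.01210571, -0.0716093 ]), 'finger_gap': 0.9996372326810293}
```

View pics/top1.png

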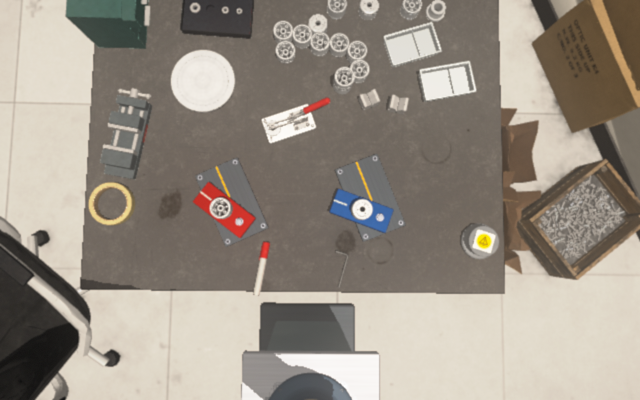

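View pics/scene1.png

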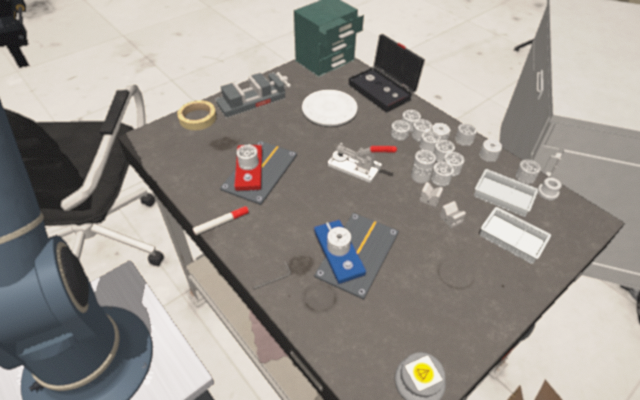

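The top view shows the blue plate at (362,209), with its free end and white line at about (335,202). Its yellow line runs from (357,163) to (370,198), and the red fixture is at left around (225,205). The scene view agrees. Next I'll measure these.

```bash
python3 - <<'E'
from h import *
s=pickle.load(open('top1.pkl','rb'))
print(s['T'],s['fx'],s['cx'],s['cy'])
im=s['img'];c=im[140:260,170:430];cv2.imwrite('pics/c1.png',cv2.resize(c[:,:,::-1],None,fx=3,fy=3,interpolation=cv2.INTER_CUBIC))
hsv=cv2.cvtColor(im,cv2.COLOR_RGB2HSV)
def comps(m,z,n):
    k,l,st,ce=cv2.connectedComponentsWithStats(m)
    for i in range(1,k):
        if st[i,4]>15 and 180<ce[i][0]<420 and 140<ce[i][1]<260:
            ys,xs=np.nonzero(l==i); P=np.array([ray(s,x,y,z)[:2] for x,y in zip(xs,ys)])
            r=cv2.minAreaRect((P*1000).astype(np.float32)); vx=cv2.fitLine(P.astype(np.float32),cv2.DIST_L2,0,.01,.01).ravel()
            print(n,st[i],ce[i],r,cv2.boxPoints(r).round().tolist(),'fit',vx,np.degrees(np.arctan2(vx[1],vx[0])))
comps(cv2.inRange(hsv,(105,150,60),(125,255,255)),.03,'blue')
comps(cv2.inRange(hsv,(15,120,120),(35,255,255)),.01,'yellow')
d=s['depth']; print(d[209,362],d[190,345],d[200,300])
E
```

```text
[[ 0.01362006 -0.99548674  0.09391823  0.41340839]
 [-0.9994707  -0.01632912 -0.02813692  0.02726475]
 [ 0.02954353 -0.0934853  -0.99518223  1.14588219]
 [ 0.          0.          0.          1.        ]] 481.674078094616 315.53035962458534 194.52201961261986
blue [331 190  61  42 780] [360.98717949 211.28205128] ((483.4954833984375, -110.70405578613281), (135.09869384765625, 55.559303283691406), 70.46241760253906) [[435.0, -165.0], [487.0, -184.0], [532.0, -56.0], [480.0, -38.0]] fit [ 0.33343652  0.94277257  0.48131767 -0.11062099] 70.52251
yellow [356 162  17  39  94] [363.74468085 181.15957447] ((555.0744018554688, -118.90408325195312), (97.56385040283203, 5.346564292907715), 22.06319236755371) [[509.0, -135.0], [511.0, -140.0], [601.0, -103.0], [599.0, -98.0]] fit [ 0.927799    0.37308055  0.55451894 -0.11931958] 21.905727
yellow [215 166  15  32  78] [222.35897436 181.47435897] ((547.8667602539062, 215.68228149414062), (80.21542358398438, 5.3167314529418945), 24.932741165161133) [[510.0, 201.0], [513.0, 196.0], [585.0, 230.0], [583.0, 235.0]] fit [0.9065663  0.42206335 0.54797775 0.21572992] 24.964924
1.0987647 1.1454866 1.149067
```

View pics/c1.png

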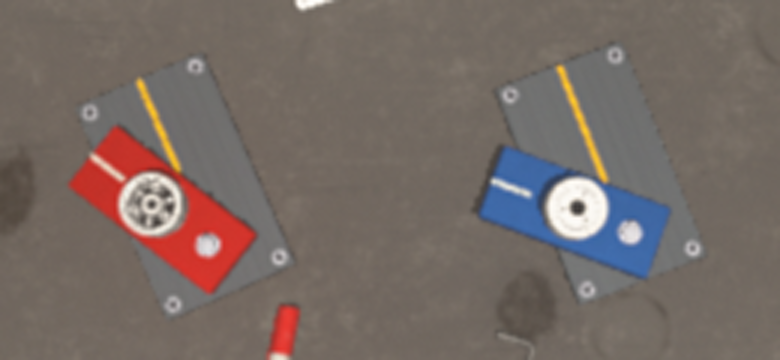

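The yellow line lies at 21.9°, the blue plate at 70.5°, and the pin at about (0.468,-0.154). The tool's y axis is already almost along the plate, so I'll shut the fingers and push the near side face in an arc about the pin.

```bash
python3 -m creep '{"offset":[[-0.033,-0.02,0],[-0.033,-0.02,0],[-0.033,-0.02,0],[-0.033,-0.02,0],[-0.033,-0.02,0],[-0.033,-0.02,0],[-0.033,-0.02,0],[-0.033,-0.02,0],[-0.033,-0.02,0],[-0.033,-0.02,0]],"rot":[[0,0,0],[0,0,0],[0,0,0],[0,0,0],[0,0,0],[0,0,0],[0,0,0],[0,0,0],[0,0,0],[0,0,0]],"fingers":[1,1,1,1,1,1,1,1,1,1]}' 20
```

```text
time: 0.93
ee_pos: [0.4531, 0.3587, 0.2223]
ee_rot: [-0.0, 0.145, 0.989, -0.0]
force: [0.9, 0.9, -0.1]
finger_gap: 0.325
```

```bash
python3 -m creep '{"offset":[[-0.01,-0.038,0],[-0.01,-0.038,0],[-0.01,-0.038,0],[-0.01,-0.038,0],[-0.01,-0.038,0],[-0.01,-0.038,0],[-0.01,-0.038,0],[-0.01,-0.038,0],[-0.01,-0.038,0],[-0.01,-0.038,0]],"rot":[[0,0,0],[0,0,0],[0,0,0],[0,0,0],[0,0,0],[0,0,0],[0,0,0],[0,0,0],[0,0,0],[0,0,0.05]],"fingers":[1,1,1,1,1,1,1,1,1,1]}'; python3 - <<'E'
from h import *
o=observe(); print(o['joint_pos'].round(2)); take('scene','scene2'); take('top','top2')
from scipy.spatial.transform import Rotation as R
p=o['ee_pos'];Rm=R.from_quat(o['ee_rot'],scalar_first=True).as_matrix()
print(p,Rm.round(3))
pin=np.array([.468,-.1535,.02]);print('pin in tool',Rm.T@(pin-p))
E
```

```text
time: 1.77
ee_pos: [0.4384, -0.0341, 0.2225]
ee_rot: [-0.0, 0.17, 0.985, 0.0]
force: [1.0, 1.5, -0.1]
finger_gap: 0.007
[-0.33  0.07  0.33  2.08 -0.03  1.    1.25]
[ 0.43838851 -0.0340589   0.22246854] [[-0.942  0.335  0.   ]
 [ 0.335  0.942  0.   ]
 [ 0.     0.    -1.   ]]
pin in tool [-0.06791278 -0.10271361  0.20242108]
```

View pics/scene2.png

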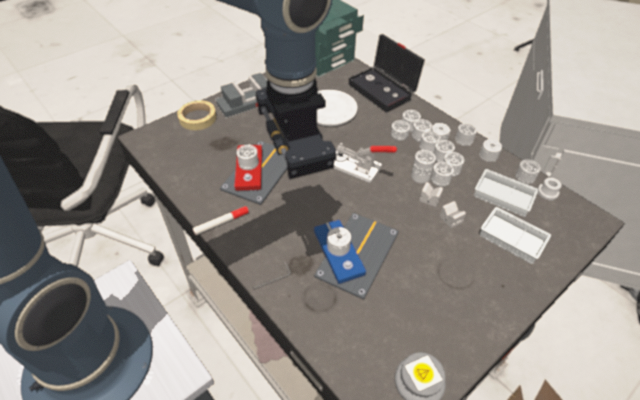

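View pics/top2.png

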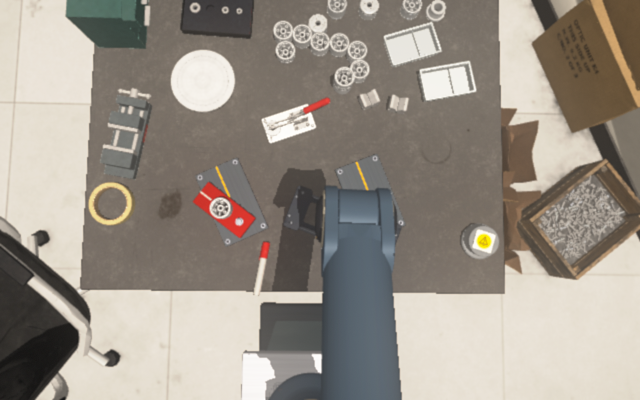

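The top view is blocked by the arm; the scene view shows the gripper hovering beside the blue plate, with everything else untouched. I'll lower to z≈0.018 in free space.

```bash
python3 -m creep '{"offset":[[0,0,0.035],[0,0,0.035],[0,0,0.035],[0,0,0.035],[0,0,0.035],[0,0,0.02],[0,0,0.009],[0,0,0]],"rot":[[0,0,0],[0,0,0],[0,0,0],[0,0,0],[0,0,0],[0,0,0],[0,0,0],[0,0,0]],"fingers":[1,1,1,1,1,1,1,1]}'; python3 - <<'E'
from h import *
o=observe(); print(o['force']); take('scene','scene3'); s=take('wrist','w3')
E
```

```text
time: 2.53
ee_pos: [0.4377, -0.0318, 0.0168]
ee_rot: [-0.002, 0.169, 0.986, -0.0]
force: [-0.1, -0.2, 0.6]
finger_gap: 0.008
[-0.11435947 -0.16347985  0.60379181]
```

View pics/scene3.png

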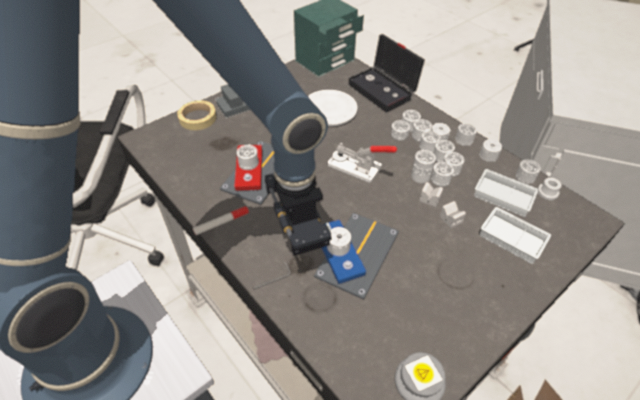

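View pics/w3.png

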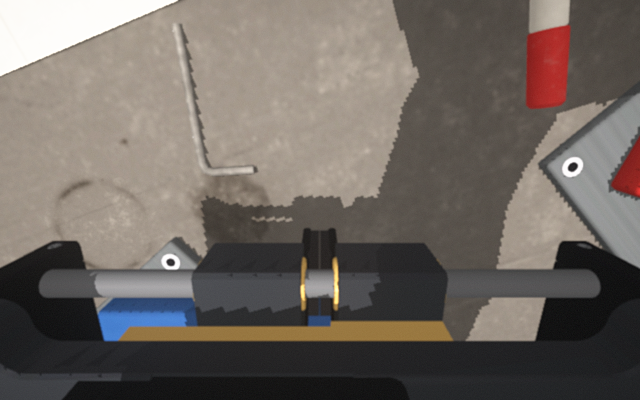

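The wrist view shows the blue plate's side face just ahead of the shut fingers, at the bottom near (320,320). I'll close up to it, then push along the arc.

```bash
python3 -m creep '{"offset":[[-0.01,-0.01,0],[-0.01,0,0],[-0.005,0,0],[-0.0082,0.003,0],[-0.0082,0.003,0],[-0.0082,0.003,0],[-0.0082,0.003,0],[0,0,0]],"rot":[[0,0,0],[0,0,0],[0,0,0],[0,0,0.085],[0,0,0.085],[0,0,0.085],[0,0,0.085],[0,0,0]],"fingers":[1,1,1,1,1,1,1,1]}'; cat > st.py <<'E'
from h import *
from scipy.spatial.transform import Rotation as R
o=observe()
p=o['ee_pos'];Rm=R.from_quat(o['ee_rot'],scalar_first=True).as_matrix()
pin=np.array([.468,-.1535,.02]);print('TCP from pin, tool axes',-Rm.T@(pin-p),'y axis deg',np.degrees(np.arctan2(Rm[1,1],Rm[0,1])),o['force'].round(1),o['joint_pos'].round(2))
E
python3 st.py; python3 -c "
from h import *
take('scene','scene4')"
```

```text
time: 3.3
ee_pos: [0.496, -0.0537, 0.0193]
ee_rot: [0.001, 0.334, 0.943, 0.0]
force: [0.8, -0.2, -0.3]
finger_gap: 0.004
TCP from pin, tool axes [0.04112137 0.09517507 0.00073967] y axis deg 50.95334419777527 [ 0.8 -0.2 -0.3] [-0.25  0.49  0.35  2.13 -0.31  0.56  1.21]
```

View pics/scene4.png

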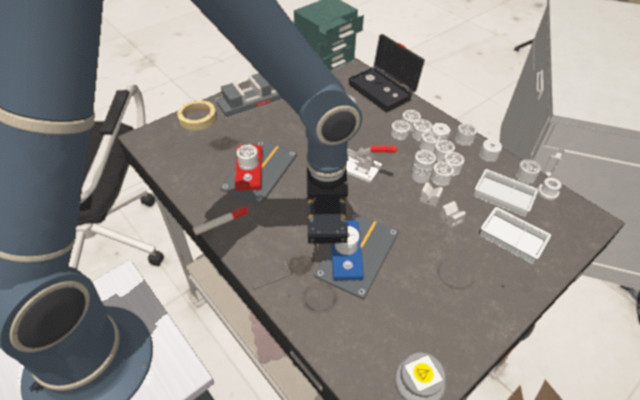

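```bash
python3 -m creep '{"offset":[[-0.0082,0.003,0],[-0.0082,0.003,0],[-0.0082,0.003,0],[-0.0082,0.003,0],[-0.0082,0.003,0],[0,0,0]],"rot":[[0,0,0.085],[0,0,0.085],[0,0,0.085],[0,0,0.085],[0,0,0.085],[0,0,0]],"fingers":[1,1,1,1,1,1]}'
python3 st.py; python3 -c "
from h import *
s=take('scene','scene5');cv2.imwrite('pics/c5.png',cv2.resize(s['img'][190:320,280:440,::-1],None,fx=5,fy=5,interpolation=cv2.INTER_CUBIC)[:600])"
```

```text
time: 3.85
ee_pos: [0.5333, -0.0746, 0.019]
ee_rot: [0.001, 0.525, 0.851, 0.001]
force: [0.1, -0.7, 0.1]
finger_gap: 0.004
TCP from pin, tool axes [0.04117624 0.09376927 0.0011622 ] y axis deg 26.692873044110087 [ 0.1 -0.7  0.1] [-0.29  0.56  0.46  2.05 -0.42  0.62  0.92]
```

View pics/c5.png

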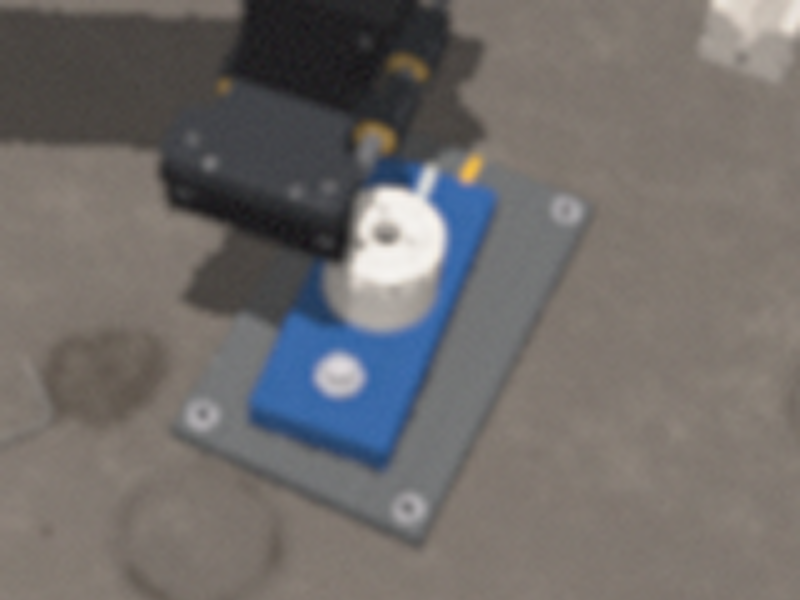

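The crop shows the plate nearly aligned, with the white line at (428,182) still left of the yellow line's end at (470,168). I'll measure the remaining angle from the plate's right edge.

```bash
cat > edge.py <<'E'
from h import *
import sys
s=pickle.load(open(sys.argv[1],'rb'))
hsv=cv2.cvtColor(s['img'],cv2.COLOR_RGB2HSV)
m=cv2.inRange(hsv,(105,150,110),(125,255,255))
P=[]
for v in range(232,276):
    x=np.nonzero(m[v,300:420])[0]
    if len(x): P.append(ray(s,300+x.max()+.5,v,.03)[:2])
P=np.array(P);f=cv2.fitLine(P.astype(np.float32),cv2.DIST_HUBER,0,.01,.01).ravel()
d=f[:2]*np.sign(f[0]);n=np.array([d[1],-d[0]])
print(len(P),'angle',np.degrees(np.arctan2(d[1],d[0])),'edge offset from pin',n@(f[2:]-np.array([.468,-.1535])), 'resid',np.std((P-f[2:])@n))
E
python3 edge.py scene5.pkl
```

```text
44 angle 26.97768 edge offset from pin 0.02985856107000881 resid 0.0005382213529436457
```

```bash
python3 -m creep '{"offset":[[-0.0034,0.0013,0],[-0.0034,0.0013,0],[0,0,0],[0.012,0,0],[0.02,0,0],[0.01,0,-0.035],[0,0,-0.04],[0,0.02,-0.035],[0,0.03,-0.02],[0,0.03,0]],"rot":[[0,0,0.035],[0,0,0.035],[0,0,0],[0,0,0],[0,0,0],[0,0,0],[0,0,0],[0,0,0],[0,0,0],[0,0,0]],"fingers":[1,1,1,1,1,1,1,1,1,1]}'
python3 st.py; python3 -c "
from h import *
take('scene','scene6');take('top','top6')"; python3 edge.py scene6.pkl
```

```text
time: 4.73
ee_pos: [0.5982, -0.0102, 0.1541]
ee_rot: [0.004, 0.555, 0.832, 0.003]
force: [0.9, 0.2, -0.1]
finger_gap: 0.002
TCP from pin, tool axes [ 0.08186937  0.17651993 -0.13265267] y axis deg 22.612322329459964 [ 0.9  0.2 -0.1] [-0.5   0.45  0.6   1.83 -0.31  0.94  0.63]
44 angle 23.718674 edge offset from pin 0.030728704499666755 resid 0.0006158129342181789
```

View pics/scene6.png

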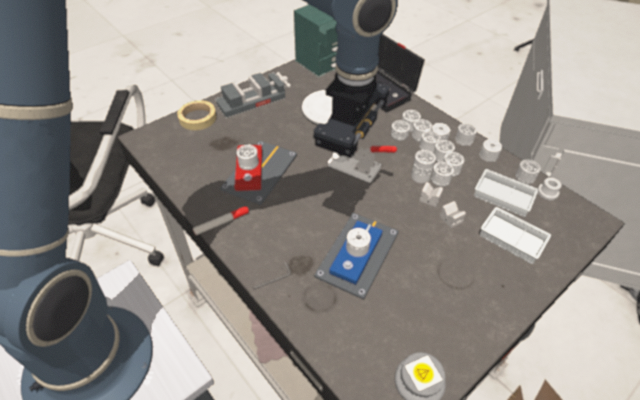

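View pics/top6.png

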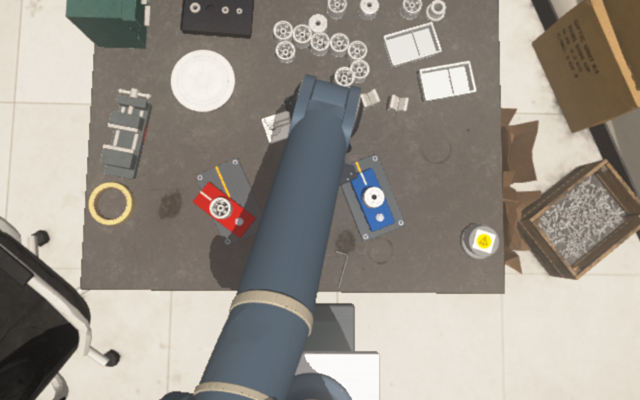

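Both views are clear: the plate is close, and the blue fixture is fully visible in top at (373,197). Next I'll measure the plate against the base precisely.

```bash
cat > meas.py <<'E'
from h import *
import sys
def go(s,roi,z0,name):
    u0,u1,v0,v1=roi
    hsv=cv2.cvtColor(s['img'],cv2.COLOR_RGB2HSV)
    S=np.zeros(hsv.shape[:2],np.uint8);S[v0:v1,u0:u1]=255
    def fit(m,z,w=False):
        ys,xs=np.nonzero(m);P=np.array([ray(s,x,y,z)[:2] for x,y in zip(xs,ys)],np.float32)
        f=cv2.fitLine(P,cv2.DIST_L2,0,.01,.01).ravel();d=f[:2]*np.sign(f[0]);n=np.array([-d[1],d[0]])
        print(name,len(P),'ang',np.degrees(np.arctan2(d[1],d[0])).round(2),'mean',P.mean(0).round(4)); return P
    b=cv2.inRange(hsv,(105,130,60),(125,255,255))&S
    # plate incl. housing hole: convex hull
    c=max(cv2.findContours(b,cv2.RETR_EXTERNAL,cv2.CHAIN_APPROX_NONE)[0],key=cv2.contourArea)
    P=np.array([ray(s,x,y,.03)[:2] for x,y in c[:,0]]);r=cv2.minAreaRect((P*1000).astype(np.float32));print(name,'blue rect',r)
    y=cv2.inRange(hsv,(15,110,110),(35,255,255))&S
    fit(y,.01)
    hull=np.zeros_like(b);cv2.fillConvexPoly(hull,cv2.convexHull(c),255)
    w=cv2.inRange(hsv,(0,0,150),(179,110,255))&hull
    k,l,st,ce=cv2.connectedComponentsWithStats(w)
    for i in range(1,k):
        if st[i,4]>4: print(name,'white',st[i],ce[i]); fit(l==i,.03)
if __name__=='__main__':
    go(pickle.load(open('top%s.pkl'%sys.argv[1],'rb')),(335,420,150,245),0,'top')
    go(pickle.load(open('scene%s.pkl'%sys.argv[1],'rb')),(310,400,210,300),0,'scene')
E
python3 meas.py 6
python3 - <<'E'
from h import *
s=pickle.load(open('top6.pkl','rb'));cv2.imwrite('pics/t6.png',cv2.resize(s['img'][150:245,335:420,::-1],None,fx=6,fy=6,interpolation=cv2.INTER_CUBIC))
s=pickle.load(open('scene6.pkl','rb'));cv2.imwrite('pics/s6.png',cv2.resize(s['img'][210:300,310:405,::-1],None,fx=6,fy=6,interpolation=cv2.INTER_CUBIC))
E
```

```text
top blue rect ((510.08111572265625, -135.12094116210938), (137.1471710205078, 58.39692687988281), 23.006580352783203)
top 26 ang 22.89 mean [ 0.5901 -0.1052]
top white [360 172   7  14  46] [363.04347826 178.15217391]
top 46 ang 22.31 mean [ 0.5591 -0.1151]
top white [364 186  21  23 344] [373.76453488 196.85755814]
top 344 ang 4.52 mean [ 0.5155 -0.1404]
top white [375 213  10   9  63] [379.57142857 217.01587302]
top 63 ang 87.77 mean [ 0.4686 -0.1541]
scene blue rect ((505.3305969238281, -139.5797119140625), (143.94830322265625, 58.47587966918945), 23.08183479309082)
scene 15 ang 25.09 mean [ 0.5954 -0.102 ]
scene white [346 228  26  29 460] [359.18478261 244.24565217]
scene 460 ang 18.16 mean [ 0.5209 -0.1322]
scene white [342 260  12  10  86] [347.37209302 264.62790698]
scene 86 ang 57.16 mean [ 0.4685 -0.1533]
```

View pics/t6.png

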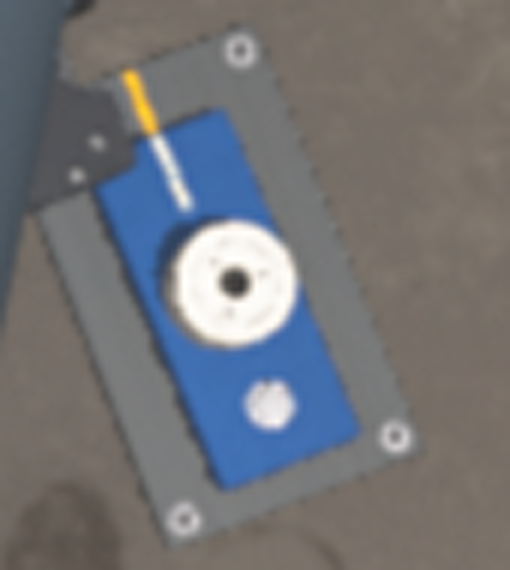

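View pics/s6.png

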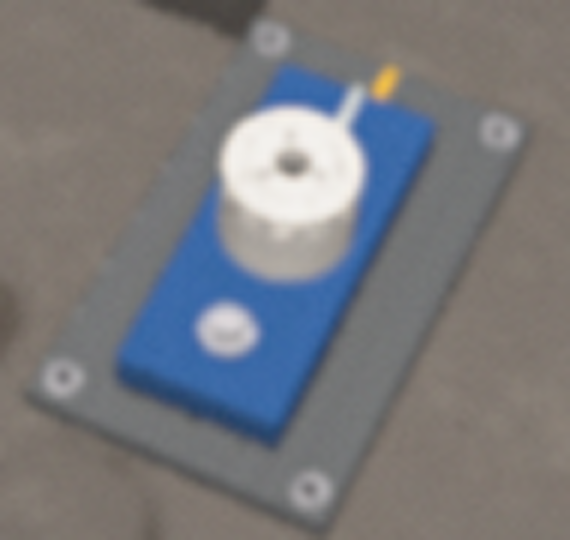

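```bash
python3 - <<'E'
from h import *
for fn in ('top1','top6','scene6'):
    s=pickle.load(open(fn+'.pkl','rb')); g=cv2.cvtColor(s['img'],cv2.COLOR_RGB2GRAY).astype(float)
    g0={'top1':[(340,171.7),(375.3,158.3),(365.7,236.3),(401,222.7)],'top6':[None,(375,158.3),(365.7,236.7),(401,222.8)],'scene6':[(310+270/6,210+40/6),(310+499/6,210+133/6),(310+63/6,210+379/6),(310+310/6,210+491/6)]}[fn]
    Q=[]
    for q in g0:
        if q is None: Q.append(None);continue
        u,v=q
        for _ in range(4):
            yy,xx=np.mgrid[int(round(v))-5:int(round(v))+6,int(round(u))-5:int(round(u))+6]
            p=g[yy,xx]; w=np.clip(p-np.median(p)-15,0,None)*((xx-u)**2+(yy-v)**2<22); u,v=(w*xx).sum()/w.sum(),(w*yy).sum()/w.sum()
        Q.append(ray(s,u,v,.012)[:2])
    FL,FR,BL,BR=Q
    a=lambda d:round(float(np.degrees(np.arctan2(d[1],d[0]))),2)
    print(fn,'long R',a(FR-BR),'L',a(FL-BL) if FL is not None else '', 'back',a(BL-BR)-90,'front',a(FL-FR)-90 if FL is not None else '', np.linalg.norm(FR-BR),np.linalg.norm(BL-BR), 'mid-back',((BL+BR)/2).round(4))
E
```

```text
top1 long R 21.95 L 22.2 back 21.769999999999996 front 21.730000000000004 0.16485543690439744 0.08970219572654814 mid-back [ 0.4405 -0.165 ]
top6 long R 21.95 L  back 21.760000000000005 front  0.1648371143669559 0.08975020756127512 mid-back [ 0.4405 -0.165 ]
scene6 long R 22.26 L 21.84 back 22.400000000000006 front 21.67 0.16500251682443898 0.09089105399193373 mid-back [ 0.4395 -0.1663]
```

The base lies at 21.95° and the plate at about 23.1°, so roughly 0.02 rad is left. I'll retrace the retreat in reverse and add a 0.02 rad push.

```bash
python3 -m creep '{"offset":[[0,-0.04,0],[0,-0.04,0],[0,0,0.04],[0,0,0.04],[0,0,0.035],[0,0,0.015],[-0.02,0,0],[-0.012,0,0],[0,0,0]],"rot":[[0,0,0],[0,0,0],[0,0,0],[0,0,0],[0,0,0],[0,0,0],[0,0,0],[0,0,0],[0,0,0]],"fingers":[1,1,1,1,1,1,1,1,1]}'
python3 st.py
```

```text
time: 5.58
ee_pos: [0.5337, -0.0741, 0.0188]
ee_rot: [0.001, 0.556, 0.831, -0.001]
force: [0.2, -0.1, -0.0]
finger_gap: 0.002
TCP from pin, tool axes [0.04833938 0.09098302 0.00111771] y axis deg 22.394725192170768 [ 0.2 -0.1 -0. ] [-0.32  0.56  0.5   2.05 -0.44  0.63  0.86]
```

```bash
python3 -m creep '{"offset":[[-0.006,0,0],[-0.004,0,0],[-0.0019,0.0008,0],[0,0,0],[0,0,0]],"rot":[[0,0,0],[0,0,0],[0,0,0.02],[0,0,0],[0,0,0]],"fingers":[1,1,1,1,1]}'
python3 st.py;python3 -c "
from h import *
take('scene','scene7')"; python3 edge.py scene7.pkl
```

```text
time: 6.0
ee_pos: [0.5387, -0.0808, 0.0187]
ee_rot: [0.0, 0.563, 0.827, 0.0]
force: [0.2, 0.2, 0.5]
finger_gap: 0.006
TCP from pin, tool axes [0.04166881 0.09241368 0.0013389 ] y axis deg 21.519631790131882 [0.2 0.2 0.5] [-0.31  0.57  0.5   2.03 -0.45  0.64  0.86]
44 angle 22.412458 edge offset from pin 0.030608827056763724 resid 0.0005569156266181352
```

The edge turned by 1.3°. I'll retreat clear and check.

```bash
python3 -m creep '{"offset":[[0.012,0,0],[0.02,0,0],[0.02,0,-0.035],[0.01,0,-0.04],[0.02,0.02,-0.03],[0.03,0.02,-0.02],[0.035,0.01,0],[0.035,0.01,0],[0.03,0,0],[0,0,0]],"rot":[[0,0,0],[0,0,0],[0,0,0],[0,0,0],[0,0,0],[0,0,0],[0,0,0],[0,0,0],[0,0,0],[0,0,0]],"fingers":[1,1,1,1,1,1,1,1,1,1]}'
python3 -c "
from h import *
take('scene','scene8');s=take('top','top8')
cv2.imwrite('pics/t8.png',cv2.resize(s['img'][150:245,190:420,::-1],None,fx=3,fy=3,interpolation=cv2.INTER_CUBIC))"; python3 edge.py scene8.pkl;python3 meas.py 8
```

```text
time: 6.88
ee_pos: [0.514, 0.1465, 0.1429]
ee_rot: [-0.002, 0.558, 0.83, 0.001]
force: [-0.0, -0.0, -0.4]
finger_gap: 0.006
44 angle 22.56722 edge offset from pin 0.03080474901984248 resid 0.0005695554478778688
top blue rect ((510.1719665527344, -135.8536376953125), (136.9405975341797, 57.55215072631836), 22.177156448364258)
top 26 ang 22.89 mean [ 0.5901 -0.1052]
top white [360 172   8  14  48] [363.70833333 178.0625    ]
top 48 ang 22.85 mean [ 0.5593 -0.1166]
top white [364 186  22  22 341] [374.02639296 196.73020528]
top 341 ang 15.32 mean [ 0.5158 -0.141 ]
top white [375 213  10   9  63] [379.57142857 217.01587302]
top 63 ang 87.77 mean [ 0.4686 -0.1541]
scene blue rect ((505.60626220703125, -140.2786865234375), (143.40687561035156, 58.35947036743164), 22.171974182128906)
scene 15 ang 25.09 mean [ 0.5954 -0.102 ]
scene white [346 229  26  29 453] [359.35320088 244.69094923]
scene 453 ang 17.25 mean [ 0.5204 -0.1332]
scene white [342 260  11  10  84] [347.27380952 264.57142857]
scene 84 ang 48.9 mean [ 0.4685 -0.1531]
```

View pics/t8.png

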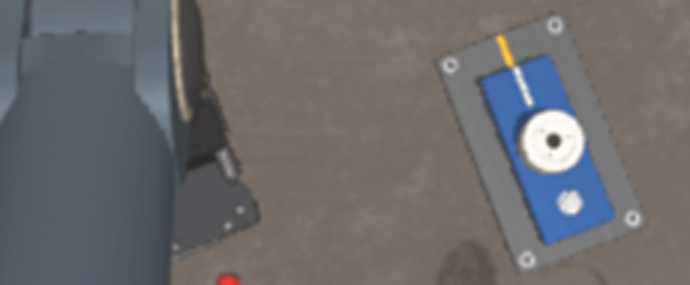

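View pics/scene8.png

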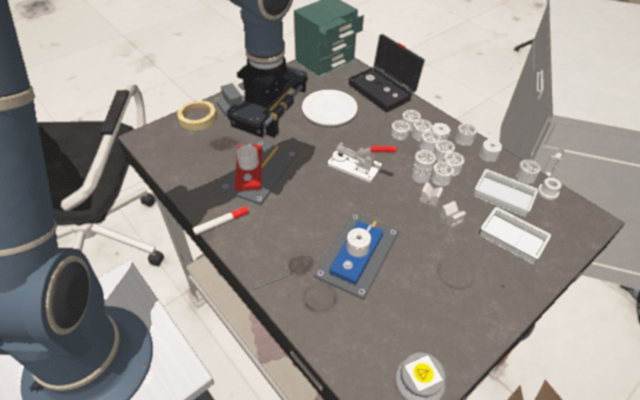

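```bash
python3 -c "
from h import *
for f in ('scene1','scene8'):
    s=pickle.load(open(f+'.pkl','rb'));h=cv2.cvtColor(s['img'],cv2.COLOR_RGB2HSV)
    m=cv2.inRange(h,(0,150,50),(8,255,255))|cv2.inRange(h,(172,150,50),(179,255,255));m[:,:225]=0;m[:,275:]=0;m[:140]=0;m[195:]=0
    print(f,cv2.minAreaRect(cv2.findNonZero(m)))
print(job_done())"
```

```text
scene1 ((248.2705841064453, 167.08853149414062), (25.41824722290039, 44.99379348754883), 2.862405300140381)
scene8 ((248.21319580078125, 167.09622192382812), (25.28046417236328, 44.827213287353516), 2.4895529747009277)
the job is handed in; nothing more can be done
None
```

The blue plate's white line now lies in line with the yellow line, to within about 0.2–0.4° by my measurements. I pushed the plate's side face with the shut fingers in an arc about the pin, looked, and made one small corrective push. I then backed the arm off and handed the job in at about 7 s.

- **Alignment:** the last check put the plate's outline at 22.2° in both camera views. The base is at 21.95° by its screws and about 21.6–21.9° by the yellow line.
- **Disagreement:** fitting only the plate's right edge in the scene view gave 22.6°. That fit had read up to about 0.6° higher than the outlines all along, so I went by the outlines. A direct fit to the short visible stub of the yellow line is too coarse to use (22.9° from above, 25° in the scene view).
- **Red plate:** it did not move; its outline before and after agrees to within 0.1 pixel.
- **Contact:** the force readings at the end of each move stayed under 2 N, and the gripper was clear of everything at hand-in.

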